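Drive the stuck spacer sleeve out of a microscope photo tube

TASK

The spacer sleeve is stuck inside the microscope's photo tube, which is clamped in the bench holder. From the rack take the drift rod that goes through the tube's narrow mouth yet bears on the end of the sleeve, push it in at that mouth to drive the sleeve right out of the other end onto the receiving rails, and lay the drift back in its own place in the rack. Then lay the sleeve on its side in the parts tray; it must not touch the bench, and the lens cell, the other drifts and everything else on the bench stay as they are.

Things in the scene. Friction and masses are not known exactly. Their poses are not given: they have to be found in the camera images.
- holder: Steel bench holder, fixed: base plate 90 mm wide and 14 mm thick, from x = -70 to 165 mm. Origin on the bench under the tube's middle, x along the tube from narrow mouth to wide end, z up. Two V-blocks carry the tube under a stirrup clamp (x = -30 mm; uprights 75 mm apart over all; its knob's top is 52 mm above the tube's axis). Nothing stands before the narrow mouth at the axis's height.
- tube (a point): Centre of the photo tube clamped in the holder: pale grey metal, 100 mm long, 43 to 47 mm outside, level, axis 90 mm above the bench; x axis along it from narrow mouth to wide end. Bore 32.4 mm. The sleeve lies inside, its ends 26 to 34 mm from the mouth and 6 to 14 mm from the wide end. A spring plunger on top (housing 32 mm above the axis, x = 28 mm) grips it: moving it takes about 7 to 13 N.
- inlet (a point): Centre of the tube's narrow mouth, on its end face (x = -50 mm on the tube's axis; axes as tube). A lip narrows the bore to 27 mm for the first 8 mm, so the sleeve can come out only at the wide end.
- outlet (a point): Centre of the tube's wide end, on its end face (x = +50 mm; axes as tube). Beyond it lie the receiving rails.
- rails (a point): Point on the tube's axis 55 mm beyond its wide end (axes as tube), above two felt-covered rails, 8 mm thick, 19 mm apart, that run from 5 to 107 mm beyond the tube and end at a stop. The sleeve lies on them with its axis 3 mm below the tube's. The rails' tops are 16 mm below the tube's axis, their outer edges 14 mm to either side: fingers can go down beside them (base plate 76 mm below the axis).
- sleeve: Brass spacer sleeve, a tube 60 mm long, 32 mm outside (31 across flats where gripped), with a 15 mm bore, 80 to 170 g. Origin at its centre, x axis along its length (and along the photo tube at the start). It does not roll by itself.
- drift_22: Off-white acetal drift rod, plain, round, 22 mm diameter, 180 mm long, ends slightly chamfered, both ends alike, 65 to 130 g. Origin at its centre, x axis along its length. The one that passes the 27 mm mouth and bears on the sleeve's end.
- drift_10: Off-white acetal drift rod, 10 mm diameter, 180 mm long; it would slip through the sleeve's bore. Origin at its centre, x axis along its length. Stays in the rack.
- drift_30: Off-white acetal drift rod, 30 mm diameter, 180 mm long; too thick for the mouth. Origin at its centre, x axis along its length. Stays in the rack.
- rack: Fixed wooden rack, board 140 (x) by 186 mm (y), 8 mm thick, two combs at x = -45 and 45 mm (12 mm thick, tops 39 mm high) with V-notches at y = -62, 0, 62 mm; a drift lies along x in each place, in any order, ends 33 mm or more beyond the combs, where it can be gripped. Axis heights: 22 mm drift 37.5, 10 mm 29, 30 mm 43 mm. Gaps beside the 22 mm drift: 36 mm or more. Origin under the board's centre.
- tray: Fixed open steel parts tray, 170 mm (x) by 130 mm (y), 30 mm high, walls 4 mm, felt floor 8 mm above the bench. Origin under its centre, z up. The lens cell lies in its -x half (not beyond x = -25 mm); the +x half is free for the sleeve, which fits there lying along y.
- cell: Black lens cell, a low ring with a glass, 42 mm diameter, 14 mm high, lying in the tray. Origin at the centre of its underside. To be left alone.
- eyepiece: Black eyepiece standing on the bench beside the holder, 41 mm diameter, 68 mm tall, origin at the centre of its underside. To be left alone.
- bottle: White cleaning-fluid bottle standing on the bench on the other side of the holder, 56 mm diameter, 140 mm tall, origin at the centre of its underside. To be left alone.
- screwdriver: Screwdriver lying on the bench, 170 mm long, 26 mm high, x axis along it. To be left alone.
- table: The bench; its top is at z = 0.
Mind the look-alikes: they are no part of the job. There is more than one size of the tray; the job needs the largest.

How it is judged:
By the outcome, as a careful person would: the job done as asked, in the order asked, and still so for the second after the job is handed in, with the robot touching nothing.
It also fails if it takes over 72 s, if anything falls off the work surface, if the arm or the gripper's body presses on something with over 40 N, if the wrist force passes 120 N, or if a joint passes its speed limit or range.

ROBOT

A 7-joint arm with a two-finger parallel gripper is mounted at the origin on the work surface. World frame = base frame: x ahead of the robot, y to its left, z up, the work surface at z = 0. Lengths are in m, angles in rad, forces in N, time in s.
With the tool pointing down it reaches from about 0.4 to 0.875 m from the base axis. Payload 6.5 kg.
Tool frame: the origin (TCP) lies on the mounting face of the last link; the fingertips stand 173 mm ahead of it and the grasp point (between the pads) lies 155 mm ahead of it (r.tcp_to_tips is the distance from the TCP to the fingertips, in m); z points along the fingers, y is the direction in which the jaws open and shut (so a half turn about z gives the same grasp; the last joint's range is limited). The gripper opens to 85 mm and grips with 20 to 120 N. Pads are 22 mm wide; open, the fingers measure 114 mm over their backs; the gripper's body (76 mm by 85 mm) begins 54 mm behind the grasp point. The pads swing forward as they close: fully open they stand 13 mm farther back than shut.
Start: joints at [-1.408, 0.536, -0.004, 1.538, 0.003, 1.067, -0.071], TCP at [0.147, 0.633, 0.405] pointing down, gripper open.
Joint ranges: [-2.7, 2.7], [-0.37, 2.16], [-1.27, 1.26], [0.24, 2.4], [-1.31, 4.45], [0.19, 1.91], [-2.76, 2.76]. Speed limits (rad/s): [2.39, 2.39, 3.14, 3.14, 3.14, 3.14, 3.14].

INTERFACE

Orientations are given as a rotation vector (axis times angle).
In Python, from bench import sensors, viewer, order, r gives the robot as it stands. The module is installed in compiled form; this text tells all that it offers.
- The arm moves only by the tool move_arm, never from a script. Its argument "commands" is a list of rows, each an object with "claw": the opening, from -1 (shut) to 1 (fully open); "travel": the shift along the tool's x, y, z in mm, a list of three; "twist": the turn about the tool's z in degrees. In form: [{"claw": claw, "travel": [tx, ty, tz], "twist": twist}, ...]. A call has 1 to 10 rows; each row shifts and turns the commanded pose from where the row before left it, along the tool's axes as they then stand; what a row does not reach is not made up. A row lasts 1/12 s, in which the tool goes at most 41.7 mm and 7.16 degrees, less where a joint would pass 70% of its speed; a pose out of reach is approached as far as the arm can. A call with a gripper value outside its range is refused whole. The fingers move at their own pace and stop on an object; "force" is the grip in N (left out, the last holds). Time passes only in rows, so rows that do not move let the fingers close. It gives the time, the measured TCP pose, the force and the opening at its end, in the units of the state.
- sensors.get_obs(): the state, without advancing time (a new reading comes with each control period).
- viewer.get_image(name): name is "side" or "top" or "wrist"; returns the picture (384x512x3 uint8, red, green, blue); there is no depth.
- viewer.calibration(name): a dict with "camera_matrix" (3x3 intrinsics, pixels), "extrinsics" (4x4, takes a point from camera to world coordinates). Camera axes: x right, y down, z forward; pixel columns grow to the right and rows downward; lengths in m; the calibration is good to about 2 mm. A picture is of the moment at which its call begins: read the wrist's pose just before it. calibration takes no time and is no camera call; for the wrist camera it gives the pose at the moment of the call.
- order.job_done(): hands the job in, once; it reports no verdict.
The state is a dict: "t": time; "joint_positions": joint angles; "qvel": joint speeds; "joint_torque": joint torques, N m; "position": TCP position; "eef_rot": TCP orientation; "wrist_force": force on the tool from outside, world axes, zero at the start; "moment": the same for the moment, N m; "width": finger opening in m.
Only numpy, scipy, OpenCV 4.12 (cv2) and the standard library are available. Lean on these libraries where they do the work, as an engineer would, in place of code of your own. Each camera call takes 0.05 s, during which the arm holds its last target. There are 200 camera calls.

## Working session

There is one attempt and no reset: what is moved stays moved. The work goes in short steps, Python scripts to look and compute and a tool call to move; the robot and the scene stay as the last step left them, time stands still between calls to the robot, and variables do not carry over. Pictures are saved under pics/ and viewed, about 8 in all and at most 12, crops included, and the job is handed in when it is done.

Besides the shell and the picture viewer there is one more tool, called after "Request:" as a command line: name --argument value ..., lists and objects as JSON in quotes. move_arm: Moves the arm, as the interface text tells. Its arguments: {"type":"object","properties":{"commands":{"type":"array","items":{"type":"object","properties":{"claw":{"type":"number"},"travel":{"type":"array","items":{"type":"number"}},"twist":{"type":"number"}}}},"force":{"type":"number"}},"required":["commands"]}

```bash
mkdir -p pics
cat > h.py <<'E'
import numpy as np, cv2
from bench import sensors, viewer, order, r
from scipy.spatial.transform import Rotation as R
def snap(n,f):
    im=viewer.get_image(n); cv2.imwrite('pics/'+f+'.png',cv2.cvtColor(im,cv2.COLOR_RGB2BGR)); return im
def ray(n,u,v,c=None):
    c=c or viewer.calibration(n); K=np.array(c['camera_matrix']);E=np.array(c['extrinsics'])
    d=E[:3,:3]@np.linalg.solve(K,[u,v,1.]); return E[:3,3],d
def onz(n,u,v,z,c=None):
    o,d=ray(n,u,v,c); return o+d*(z-o[2])/d[2]
def proj(n,p,c=None):
    c=c or viewer.calibration(n); K=np.array(c['camera_matrix']);E=np.linalg.inv(np.array(c['extrinsics']))
    q=K@(E[:3,:3]@np.array(p)+E[:3,3]); return q[:2]/q[2]
E
python3 - <<'E'
from h import *
import json
a=snap('top','top0');b=snap('side','side0')
cv2.imwrite('pics/a.png',cv2.cvtColor(np.vstack([a,b]),cv2.COLOR_RGB2BGR)[:, :])
for n in('top','side','wrist'):
    c=viewer.calibration(n);print(n,np.round(c['camera_matrix'],1).tolist(),np.round(c['extrinsics'],3).tolist())
o=sensors.get_obs();print({k:np.round(v,3) for k,v in o.items()}, r.tcp_to_tips)
E
```

```text
top [[432.3, 0.0, 252.6], [0.0, 432.3, 188.1], [0.0, 0.0, 1.0]] [[-0.014, -0.991, 0.131, 0.361], [-1.0, 0.012, -0.019, 0.06], [0.017, -0.131, -0.991, 1.273], [0.0, 0.0, 0.0, 1.0]]
side [[397.0, 0.0, 265.1], [0.0, 397.0, 185.6], [0.0, 0.0, 1.0]] [[0.983, -0.11, 0.149, 0.349], [-0.185, -0.581, 0.792, -0.915], [-0.0, -0.806, -0.592, 0.807], [0.0, 0.0, 0.0, 1.0]]
wrist [[305.1, 0.0, 255.0], [0.0, 305.1, 194.7], [0.0, 0.0, 1.0]] [[0.226, 0.927, 0.299, 0.071], [0.974, -0.214, -0.071, 0.651], [-0.001, 0.307, -0.952, 0.373], [0.0, 0.0, 0.0, 1.0]]
{'t': np.float64(0.1), 'joint_positions': array([-1.408,  0.537, -0.004,  1.539,  0.003,  1.067, -0.071]), 'qvel': array([-0.   , -0.001, -0.   , -0.001, -0.002, -0.   , -0.001]), 'joint_torque': array([ 2.0000e-03, -5.8457e+01,  1.0510e+00, -2.5978e+01,  1.3000e-02,
        5.0000e-03,  0.0000e+00]), 'position': array([0.147, 0.633, 0.404]), 'eef_rot': array([-3.580e-01, -3.121e+00,  2.000e-03]), 'wrist_force': array([-0.093,  0.077, -1.135]), 'moment': array([ 0.04 , -0.045, -0.043]), 'width': np.float64(0.086)} 0.1734
```

View pics/top0.png

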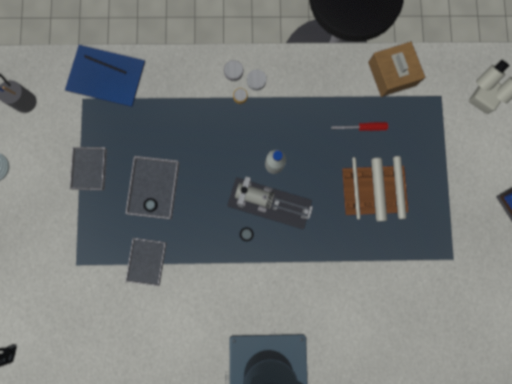

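View pics/side0.png

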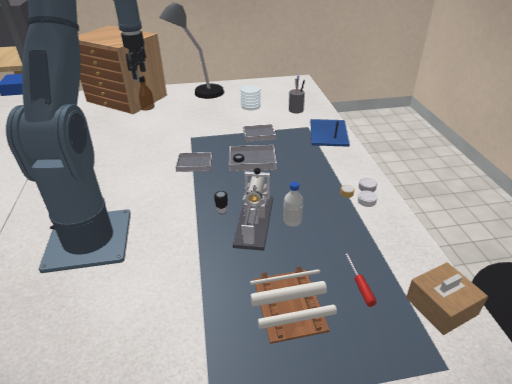

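The top view shows the rack at about (375,190) with three rods: thin (356,188), (378,189) and (400,187). The holder is at (270,202), with the rails toward lower right. The tray candidates are (152,187), (88,168) and (146,261); the largest is (152,187), which also holds the lens cell. One enlarged crop to confirm.

Run:
```python
from h import *
a=cv2.imread('pics/top0.png')
A=cv2.resize(a[165:240,220:330],None,fx=5,fy=5,interpolation=cv2.INTER_CUBIC)
B=cv2.resize(a[145:230,335:415],None,fx=4.41,fy=4.41,interpolation=cv2.INTER_CUBIC)[:375]
C=np.hstack([A[:, :],B]);C=cv2.resize(C,None,fx=.87,fy=.87);print(C.shape);cv2.imwrite('pics/crop1.png',C)
# rods: white mask in the rack
hsv=cv2.cvtColor(a,cv2.COLOR_BGR2HSV)
m=((hsv[...,1]<60)&(hsv[...,2]>150)).astype(np.uint8)
m[:140]=0;m[235:]=0;m[:,:335]=0;m[:,415:]=0
for c in cv2.findContours(m,cv2.RETR_EXTERNAL,cv2.CHAIN_APPROX_NONE)[0]:
    if cv2.contourArea(c)<50: continue
    (u,v),wh,an=cv2.minAreaRect(c);bx=cv2.boxPoints(((u,v),wh,an))
    print('rod',u,v,wh,an,onz('top',u,v,.04),[onz('top',*p,.04)[:2].round(3).tolist() for p in bx], m.sum())
# trays
for nm,pts in {'tray':[(134,155),(179,160),(171,219),(126,214)],'t2':[(74,147),(105,147),(103,190),(71,189)],'t3':[(133,238),(165,242),(159,286),(127,281)]}.items():
    P=np.array([onz('top',*p,.03)[:2] for p in pts]);print(nm,P.mean(0),np.linalg.norm(np.diff(P,axis=0),axis=1))
```

```text
(326, 786, 3)
rod 377.8499755859375 189.0500030517578 (60.360145568847656, 5.21536111831665) 85.60128784179688 [ 0.5164895  -0.32496432  0.04      ] [[0.605, -0.315], [0.606, -0.33], [0.43, -0.335], [0.429, -0.32]] 573
rod 398.64593505859375 187.4871063232422 (59.38692092895508, 3.8380298614501953) 84.95755004882812 [ 0.52030811 -0.38570364  0.04      ] [[0.607, -0.378], [0.608, -0.389], [0.435, -0.394], [0.434, -0.383]] 573
tray [0.53252338 0.32613572] [0.13201245 0.17307407 0.12962076]
t2 [0.5892814  0.51266356] [0.08991616 0.12660708 0.0917928 ]
t3 [0.31919427 0.34112194] [0.09171397 0.12329171 0.09098241]
```

View pics/crop1.png

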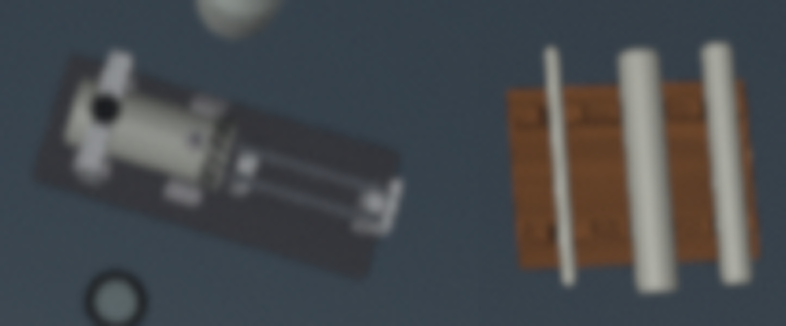

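The 22 mm drift is the rightmost rod, crop (725,160) and full image (399,187). It is thicker than the thin rod at 356 and thinner than the one at 378. The largest tray measures 173 x 132 mm, which fits. I'll move to a closer look over the holder and tray.

```bash
cat >> h.py <<'E'
def yawy(o=None):
    o=o or sensors.get_obs(); y=R.from_rotvec(o['eef_rot']).as_matrix()[:,1]; return np.degrees(np.arctan2(y[1],y[0]))
def plan(pos,yaw,N,start=None,dec=0):
    """tool-axis rows from the present pose to TCP pos, jaw yaw; twist + = yaw falls"""
    o=sensors.get_obs(); p,a=(o['position'],yawy(o)) if start is None else start
    p=np.array(p,float);pos=np.array(pos,float); da=(yaw-a+180)%360-180
    tw=round(-da/N,1); n=0
    for i in range(N):
        t=np.radians(a); X=np.array([-np.sin(t),np.cos(t),0]);Y=np.array([np.cos(t),np.sin(t),0]);Z=np.array([0,0,-1])
        d=(pos-p)/(N-i); T=[round(float(d@e)*1000,dec) for e in(X,Y,Z)]
        p=p+(T[0]*X+T[1]*Y+T[2]*Z)/1000; a-=tw
        print(i%10,[int(x) if dec==0 else x for x in T],tw)
    print('end',p.round(4),a); return p,a
E
python3 - <<'E'
from h import *
plan([.5,.15,.40],0,18)
E
```

```text
0 [-25, -22, 0] 4.3
1 [-27, -20, 0] 4.3
2 [-28, -18, 0] 4.3
3 [-29, -15, 0] 4.3
4 [-30, -13, 0] 4.3
5 [-31, -11, 0] 4.3
6 [-32, -9, 0] 4.3
7 [-33, -6, 0] 4.3
8 [-33, -4, 0] 4.3
9 [-33, -1, 0] 4.3
0 [-33, 1, 0] 4.3
1 [-33, 4, 1] 4.3
2 [-33, 6, 0] 4.3
3 [-32, 9, 1] 4.3
4 [-31, 11, 0] 4.3
5 [-31, 14, 1] 4.3
6 [-29, 16, 0] 4.3
7 [-28, 18, 1] 4.3
end [0.5    0.1501 0.3999] -0.5019550923777967
```

Request:
move_arm --commands '[{"claw": 1, "travel": [-25, -22, 0], "twist": 4.3}, {"claw": 1, "travel": [-27, -20, 0], "twist": 4.3}, {"claw": 1, "travel": [-28, -18, 0], "twist": 4.3}, {"claw": 1, "travel": [-29, -15, 0], "twist": 4.3}, {"claw": 1, "travel": [-30, -13, 0], "twist": 4.3}, {"claw": 1, "travel": [-31, -11, 0], "twist": 4.3}, {"claw": 1, "travel": [-32, -9, 0], "twist": 4.3}, {"claw": 1, "travel": [-33, -6, 0], "twist": 4.3}, {"claw": 1, "travel": [-33, -4, 0], "twist": 4.3}, {"claw": 1, "travel": [-33, -1, 0], "twist": 4.3}]'

```text
t: 0.93
position: [0.3427, 0.3632, 0.4045]
eef_rot: [-1.482, -2.77, 0.001]
wrist_force: [0.5, -0.2, -0.3]
width: 0.0854
```

Request:
move_arm --commands '[{"claw": 1, "travel": [-33, 1, 0], "twist": 4.3}, {"claw": 1, "travel": [-33, 4, 1], "twist": 4.3}, {"claw": 1, "travel": [-33, 6, 0], "twist": 4.3}, {"claw": 1, "travel": [-32, 9, 1], "twist": 4.3}, {"claw": 1, "travel": [-31, 11, 0], "twist": 4.3}, {"claw": 1, "travel": [-31, 14, 1], "twist": 4.3}, {"claw": 1, "travel": [-29, 16, 0], "twist": 4.3}, {"claw": 1, "travel": [-28, 18, 1], "twist": 4.3}, {"claw": 0, "travel": [0, 0, 0], "twist": 0}, {"claw": 0, "travel": [0, 0, 0], "twist": 0}]'

```text
t: 1.77
position: [0.5007, 0.1485, 0.4004]
eef_rot: [2.235, 2.207, -0.001]
wrist_force: [0.2, 0.4, -0.5]
width: 0.0635
```

Run:
```python
from h import *
import json
o=sensors.get_obs();print(o['t'],o['position'],yawy(o),o['joint_positions'].round(3),o['width'],np.abs(o['qvel']).max())
c=viewer.calibration('wrist');json.dump({k:np.array(v).tolist() for k,v in c.items() if k in('camera_matrix','extrinsics')},open('calA.json','w'))
a=snap('wrist','wA'); cv2.imwrite('pics/wA2.png',cv2.resize(cv2.imread('pics/wA.png'),(768,576),interpolation=cv2.INTER_CUBIC))
```

```text
1.7667 [0.5006907  0.14850723 0.40043509] -0.7296058358084164 [-0.753  0.346  0.471  1.901 -0.191  0.939 -0.206] 0.06349186447250238 0.052974090575199
```

View pics/wA2.png

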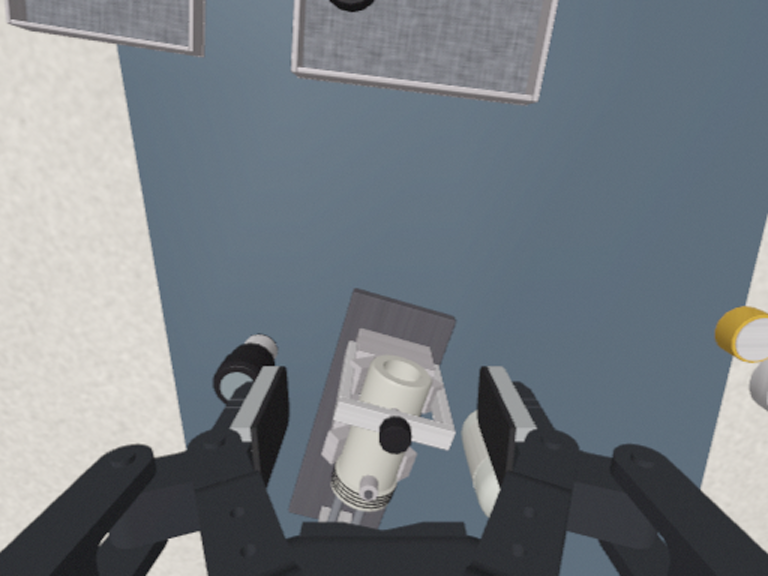

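The wrist view shows the mouth ring at (404,374), base-plate back corners at (355,290) and (455,318), and the plate's left edge down to (291,514). The tray's near edge runs (296,73)–(537,101), with the lens cell at (352,0) in its -x half. Now computing positions.

Run:
```python
from h import *
import json
c=json.load(open('calA.json'));f=lambda u,v,z:onz('wrist',u/1.5,v/1.5,z,c)[:2]
a,b,d=f(355,290,.014),f(455,318,.014),f(291,514,.014)
print('plate',a,b,d,np.linalg.norm(b-a),'dir',np.degrees(np.arctan2(*(d-a)[::-1])),'normal',np.degrees(np.arctan2(*(b-a)[::-1]))-90)
n=(d-a)/np.linalg.norm(d-a)
print('origin from plate',(a+b)/2+.07*n,'mouth from plate',(a+b)/2+.02*n)
# mouth: fit ellipse to inner ring
im=cv2.imread('pics/wA.png');g=cv2.cvtColor(im,cv2.COLOR_BGR2GRAY)
cr=g[228:270,238:300];
print('mouth guess',f(404,374,.09), 'inner edges', f(383,374,.09)-f(425,374,.09))
cv2.imwrite('pics/mouth.png',cv2.resize(cr,None,fx=10,fy=10,interpolation=cv2.INTER_CUBIC))
p,q=f(296,73,.03),f(537,101,.03);e=(q-p)/np.linalg.norm(q-p);y=np.array([-e[1],e[0]])
print('tray',np.linalg.norm(q-p),np.degrees(np.arctan2(e[1],e[0])),'centre',(p+q)/2+.065*y)
print('eyepiece',f(262,340,0),'knob',f(395,435,.142))
```

```text
plate [0.47794545 0.1141848 ] [0.56044891 0.08879373] [ 0.40907773 -0.11299337] 0.08632223113984053 dir -106.86436934787889 normal -107.10615290921905
origin from plate [0.49888968 0.03449967] mouth from plate [0.51339504 0.08234938]
mouth guess [0.51468501 0.07786326] inner edges [-0.02864694  0.00031831]
tray 0.16559108001577083 -6.7310562396038245 centre [0.5336014  0.32845188]
eyepiece [0.39384942 0.06451652] knob [0.50719046 0.06609234]
```

View pics/mouth.png

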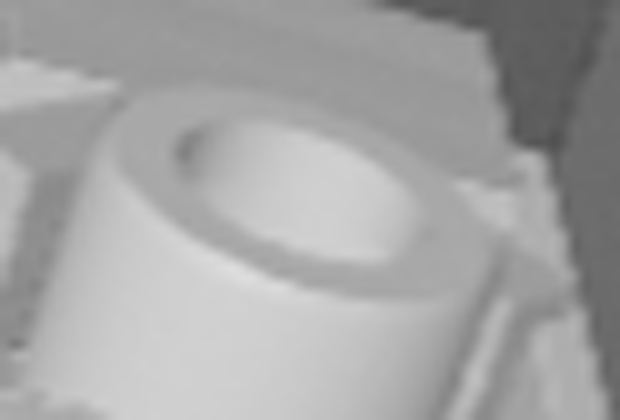

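The mouth's inner ring is centred at crop (300,190), i.e. about (0.513, 0.081), and agrees with the plate estimate (0.513, 0.082). Next, on to the rack.

Run:
```python
from h import *
s=plan([.56,-.386,.36],-88,17)
```

```text
0 [-32, 4, 2] 5.1
1 [-31, 7, 2] 5.1
2 [-30, 9, 2] 5.1
3 [-29, 12, 2] 5.1
4 [-28, 15, 2] 5.1
5 [-27, 17, 3] 5.1
6 [-25, 19, 2] 5.1
7 [-23, 21, 3] 5.1
8 [-21, 24, 2] 5.1
9 [-19, 25, 3] 5.1
0 [-17, 27, 2] 5.1
1 [-15, 28, 3] 5.1
2 [-12, 30, 2] 5.1
3 [-9, 30, 3] 5.1
4 [-7, 31, 2] 5.1
5 [-4, 32, 3] 5.1
6 [0, 32, 2] 5.1
end [ 0.5603 -0.386   0.3603] -87.23876105697153
```

Request:
move_arm --commands '[{"claw": 0, "travel": [-32, 4, 2], "twist": 5.1}, {"claw": 0, "travel": [-31, 7, 2], "twist": 5.1}, {"claw": 0, "travel": [-30, 9, 2], "twist": 5.1}, {"claw": 0, "travel": [-29, 12, 2], "twist": 5.1}, {"claw": 0, "travel": [-28, 15, 2], "twist": 5.1}, {"claw": 0, "travel": [-27, 17, 3], "twist": 5.1}, {"claw": 0, "travel": [-25, 19, 2], "twist": 5.1}, {"claw": 0, "travel": [-23, 21, 3], "twist": 5.1}, {"claw": 0, "travel": [-21, 24, 2], "twist": 5.1}, {"claw": 0, "travel": [-19, 25, 3], "twist": 5.1}]'

```text
t: 2.65
position: [0.5368, -0.1632, 0.3774]
eef_rot: [-2.965, -1.034, -0.001]
wrist_force: [1.6, -0.4, -0.1]
width: 0.0427
```

Request:
move_arm --commands '[{"claw": 0, "travel": [-17, 27, 2], "twist": 5.1}, {"claw": 0, "travel": [-15, 28, 3], "twist": 5.1}, {"claw": 0, "travel": [-12, 30, 2], "twist": 5.1}, {"claw": 0, "travel": [-9, 30, 3], "twist": 5.1}, {"claw": 0, "travel": [-7, 31, 2], "twist": 5.1}, {"claw": 0, "travel": [-4, 32, 3], "twist": 5.1}, {"claw": 0, "travel": [0, 32, 2], "twist": 5.1}, {"claw": 0, "travel": [0, 0, 30], "twist": 0}, {"claw": 0, "travel": [0, 0, 10], "twist": 0}, {"claw": 0, "travel": [0, 0, 0], "twist": 0}]'

```text
t: 3.48
position: [0.5608, -0.383, 0.3169]
eef_rot: [-3.135, -0.08, 0.007]
wrist_force: [0.5, 1.7, -1.0]
width: 0.0427
```

Run:
```python
from h import *
import json
o=sensors.get_obs();print(o['t'],o['position'],yawy(o),o['joint_positions'].round(3),o['width'],np.abs(o['qvel']).max())
c=viewer.calibration('wrist');json.dump({k:np.array(v).tolist() for k,v in c.items() if k in('camera_matrix','extrinsics')},open('calB.json','w'))
a=snap('wrist','wB'); cv2.imwrite('pics/wB2.png',cv2.resize(cv2.imread('pics/wB.png'),(768,576),interpolation=cv2.INTER_CUBIC))
```

```text
3.4833 [ 0.56080988 -0.3829932   0.31691203] -87.06056889959441 [ 0.06   0.814  0.769  1.549 -0.626  1.046 -0.521] 0.042677894646128776 0.0428035720215154
```

View pics/wB2.png

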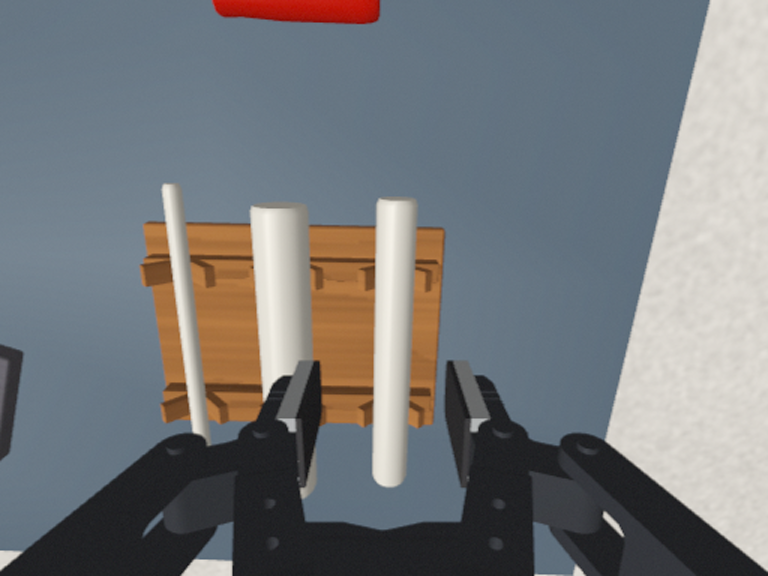

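The wrist view shows three rods: thin (180,300), thick (283,270) and the third at (395,330), about 38 px wide against 57 and 18. The third is the 22 mm drift, with its far end at (396,203). I'll measure its axis.

Run:
```python
from h import *
import json
c=json.load(open('calB.json'));im=cv2.imread('pics/wB.png').astype(int)
f=lambda u,v,z=.0375:onz('wrist',u,v,z,c)[:2]
P=[]
for v in range(140,305,15):
    row=im[v,244:290]; m=np.where((row.min(1)>120)&(row.max(1)-row.min(1)<45))[0]+244
    a,b=f(m[0]-.5,v),f(m[-1]+.5,v);P.append((a+b)/2);print(v,m[0],m[-1],((a+b)/2).round(4),np.linalg.norm(b-a).round(4))
P=np.array(P);k=np.polyfit(P[:,0],P[:,1],1);print(k,np.degrees(np.arctan(k[0])))
far=f(264,133,.0375);near=f(260,322,.0375);print('far/near',far,near,np.linalg.norm(far-near))
o=onz('wrist',297/1.0,152,.008,c);print('board corner far right',onz('wrist',444/1.5,230/1.5,.008,c),onz('wrist',146/1.5,224/1.5,.008,c))
```

```text
140 250 277 [ 0.6049 -0.3858] 0.0227
155 251 276 [ 0.5927 -0.3866] 0.0214
170 250 275 [ 0.58   -0.3865] 0.0217
185 250 274 [ 0.567  -0.3869] 0.0212
200 250 274 [ 0.5535 -0.3877] 0.0215
215 250 273 [ 0.5396 -0.3881] 0.021
230 250 273 [ 0.5252 -0.3889] 0.0214
245 249 272 [ 0.5104 -0.3889] 0.0217
260 249 271 [ 0.495  -0.3893] 0.0212
275 249 271 [ 0.4791 -0.3902] 0.0216
290 248 271 [ 0.4626 -0.3907] 0.0229
[ 0.03393952 -0.40637907] 1.943844915640694
far/near [ 0.61050092 -0.38587619] [ 0.42539374 -0.39334891] 0.18525795458668007
board corner far right [ 0.59024502 -0.4171906   0.008     ] [ 0.58415825 -0.23503347  0.008     ]
```

Run:
```python
from h import *
s=plan([.590,-.3863,.28],-88.06,3,dec=1)
```

```text
0 [9.5, 1.5, 13.0] 0.3
1 [9.5, 1.5, 13.0] 0.3
2 [9.5, 1.4, 12.9] 0.3
end [ 0.59   -0.3863  0.28  ] -87.92990759808501
```

Request:
move_arm --commands '[{"claw": 0, "travel": [9.5, 1.5, 13], "twist": 0.3}, {"claw": 0, "travel": [9.5, 1.5, 13], "twist": 0.3}, {"claw": 0, "travel": [9.5, 1.5, 13], "twist": 0.4}, {"claw": 0, "travel": [0, 0, 20], "twist": 0}, {"claw": 0, "travel": [0, 0, 20], "twist": 0}, {"claw": 0, "travel": [0, 0, 20], "twist": 0}, {"claw": 0, "travel": [0, 0, 17], "twist": 0}, {"claw": 0, "travel": [0, 0, 9], "twist": 0}, {"claw": 0, "travel": [0, 0, 0], "twist": 0}, {"claw": 0, "travel": [0, 0, 0], "twist": 0}]'

```text
t: 4.37
position: [0.5898, -0.3887, 0.1964]
eef_rot: [3.141, 0.05, 0.001]
wrist_force: [0.6, -0.6, -0.0]
width: 0.0426
```

Run:
```python
from h import *
o=sensors.get_obs();print(o['t'],o['position'],yawy(o),o['eef_rot'],o['wrist_force'])
z=R.from_rotvec(o['eef_rot']).as_matrix()[:,2];print(z, o['position']+.155*z)
```

```text
4.3667 [ 0.58979414 -0.38874902  0.19635384] -88.1630816688764 [3.14109939e+00 5.03565960e-02 6.43093714e-04] [ 0.59805382 -0.59239103 -0.01190821]
[ 4.10801192e-04 -8.30080224e-05 -9.99999912e-01] [ 0.58985781 -0.38876188  0.04135385]
```

Request:
move_arm --commands '[{"claw": 0, "travel": [0, -2.4, 2], "twist": 0}, {"claw": 0, "travel": [0, 0, 2], "twist": 0}, {"claw": 0, "travel": [0, 0, 0], "twist": 0}, {"claw": -0.2, "travel": [0, 0, 0], "twist": 0}, {"claw": -1, "travel": [0, 0, 0], "twist": 0}, {"claw": -1, "travel": [0, 0, 0], "twist": 0}, {"claw": -1, "travel": [0, 0, 0], "twist": 0}, {"claw": -1, "travel": [0, 0, 0], "twist": 0}, {"claw": -1, "travel": [0, 0, 0], "twist": 0}, {"claw": -1, "travel": [0, 0, 0], "twist": 0}]' --force 90

```text
t: 5.2
position: [0.5894, -0.387, 0.1922]
eef_rot: [3.14, 0.049, 0.001]
wrist_force: [0.6, 0.5, 4.9]
width: 0.0198
```

Run:
```python
from h import *
o=sensors.get_obs();print(o['t'],o['position'],yawy(o),o['wrist_force'],o['moment'],o['width'],o['joint_positions'].round(2))
a=snap('wrist','wC')
```

```text
5.2 [ 0.58940376 -0.38695925  0.19217963] -88.21054535611995 [0.64159469 0.47710219 4.93511109] [-0.04799723  0.08671701 -0.01017186] 0.019750728860829916 [ 0.11  1.    0.67  1.51 -0.73  0.9  -0.51]
```

Request:
move_arm --commands '[{"claw": -1, "travel": [0, 0, -5], "twist": 0}, {"claw": -1, "travel": [0, 0, -10], "twist": 0}, {"claw": -1, "travel": [0, 0, -15], "twist": 0}, {"claw": -1, "travel": [0, 0, -20], "twist": 0}, {"claw": -1, "travel": [0, 0, -20], "twist": 0}, {"claw": -1, "travel": [0, 0, -20], "twist": 0}, {"claw": -1, "travel": [0, 0, -10], "twist": 0}, {"claw": -1, "travel": [0, 0, 0], "twist": 0}, {"claw": -1, "travel": [0, 0, 0], "twist": 0}]'

```text
t: 6.0
position: [0.5893, -0.3865, 0.2921]
eef_rot: [-3.141, -0.049, -0.001]
wrist_force: [0.7, 0.8, -1.5]
width: 0.0195
```

Run:
```python
from h import *
o=sensors.get_obs();print(o['t'],o['position'],yawy(o),o['wrist_force'],o['moment'],o['width'],o['joint_positions'].round(2))
a=snap('wrist','wD');b=snap('side','sD')
a=cv2.imread('pics/wD.png')[120:384,130:400];b=cv2.resize(cv2.imread('pics/sD.png')[190:350,210:370],None,fx=1.65,fy=1.65)
cv2.imwrite('pics/D.png',cv2.resize(np.hstack([a,b]),None,fx=1.4,fy=1.4))
```

```text
6.0 [ 0.58932668 -0.38645161  0.29207787] -88.20083481354163 [ 0.72386187  0.83120953 -1.50458749] [ 0.01367254 -0.05721416  0.01540801] 0.01952512486667348 [ 0.07  0.88  0.75  1.49 -0.66  1.04 -0.56]
```

View pics/D.png

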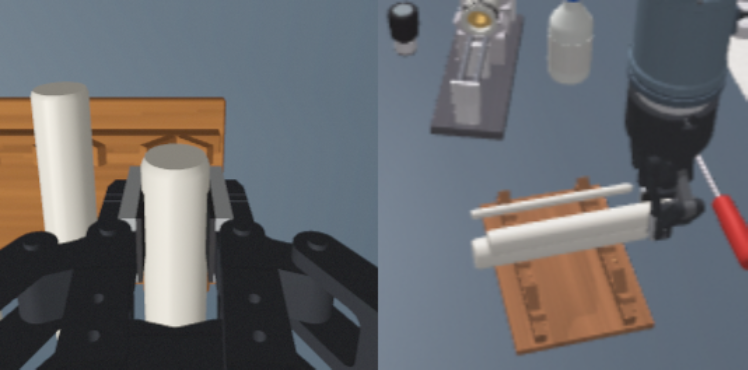

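Drift held and lifted; the other two rods are still in place. Now carry it to just before the mouth.

Run:
```python
from h import *
s=plan([.59,-.27,.385],-72,5)
s=plan([.5645,.2498,.385],-17,17,start=s)
```

```text
0 [1, -23, -19] -3.2
1 [2, -23, -19] -3.2
2 [4, -23, -19] -3.2
3 [5, -23, -19] -3.2
4 [6, -22, -19] -3.2
end [ 0.5906 -0.2703  0.3854] -72.20174966073088
0 [8, -30, 0] -3.2
1 [10, -29, 0] -3.2
2 [11, -29, 0] -3.2
3 [13, -28, 0] -3.2
4 [14, -27, 0] -3.2
5 [16, -26, 0] -3.2
6 [17, -25, 0] -3.2
7 [19, -24, 0] -3.2
8 [20, -23, 0] -3.2
9 [21, -22, 0] -3.2
0 [22, -21, 0] -3.2
1 [23, -20, 0] -3.2
2 [25, -18, 0] -3.2
3 [25, -17, 0] -3.2
4 [27, -16, 0] -3.2
5 [27, -14, 0] -3.2
6 [28, -13, 0] -3.2
end [0.5641 0.2499 0.3854] -17.801749660730852
```

Request:
move_arm --commands '[{"claw": -1, "travel": [1, -23, -19], "twist": -3.2}, {"claw": -1, "travel": [2, -23, -19], "twist": -3.2}, {"claw": -1, "travel": [4, -23, -19], "twist": -3.2}, {"claw": -1, "travel": [5, -23, -19], "twist": -3.2}, {"claw": -1, "travel": [6, -22, -19], "twist": -3.2}, {"claw": -1, "travel": [8, -30, 0], "twist": -3.2}, {"claw": -1, "travel": [10, -29, 0], "twist": -3.2}, {"claw": -1, "travel": [11, -29, 0], "twist": -3.2}, {"claw": -1, "travel": [13, -28, 0], "twist": -3.2}, {"claw": -1, "travel": [14, -27, 0], "twist": -3.2}]'

```text
t: 6.93
position: [0.5828, -0.1151, 0.3855]
eef_rot: [-3.004, -0.917, 0.003]
wrist_force: [0.3, 0.4, -1.7]
width: 0.0196
```

Request:
move_arm --commands '[{"claw": -1, "travel": [16, -26, 0], "twist": -3.2}, {"claw": -1, "travel": [17, -25, 0], "twist": -3.2}, {"claw": -1, "travel": [19, -24, 0], "twist": -3.2}, {"claw": -1, "travel": [20, -23, 0], "twist": -3.2}, {"claw": -1, "travel": [21, -22, 0], "twist": -3.2}, {"claw": -1, "travel": [22, -21, 0], "twist": -3.2}, {"claw": -1, "travel": [23, -20, 0], "twist": -3.2}, {"claw": -1, "travel": [25, -18, 0], "twist": -3.2}, {"claw": -1, "travel": [25, -17, 0], "twist": -3.2}, {"claw": -1, "travel": [27, -16, 0], "twist": -3.2}]'

```text
t: 7.77
position: [0.5676, 0.1895, 0.3855]
eef_rot: [-2.635, -1.709, 0.004]
wrist_force: [0.3, -0.3, -1.6]
width: 0.0196
```

Request:
move_arm --commands '[{"claw": -1, "travel": [27, -14, 0], "twist": -3.2}, {"claw": -1, "travel": [28, -13, 0], "twist": -3.2}, {"claw": -1, "travel": [0, 0, 25], "twist": -0.8}, {"claw": -1, "travel": [0, 0, 30], "twist": 0}, {"claw": -1, "travel": [0, 0, 30], "twist": 0}, {"claw": -1, "travel": [0, 0, 25], "twist": 0}, {"claw": -1, "travel": [0, 0, 20], "twist": 0}, {"claw": -1, "travel": [0, 0, 10], "twist": 0}, {"claw": -1, "travel": [0, 0, 0], "twist": 0}, {"claw": -1, "travel": [0, 0, 0], "twist": 0}]'

```text
t: 8.6
position: [0.5645, 0.2492, 0.2465]
eef_rot: [2.526, 1.868, -0.002]
wrist_force: [0.8, 0.1, -0.2]
width: 0.0194
```

Run:
```python
from h import *
import json
o=sensors.get_obs();print(o['t'],o['position'],yawy(o),o['wrist_force'],o['moment'],o['width'],o['joint_positions'].round(2),np.abs(o['qvel']).max())
c=viewer.calibration('wrist');json.dump({k:np.array(v).tolist() for k,v in c.items() if k in('camera_matrix','extrinsics')},open('calE.json','w'))
snap('wrist','wE');snap('side','sE');snap('top','tE')
p=o['position'];g=p+[0,0,-.1547];d=np.array([-.2924,-.9563,0]);tip=g+.161*d
m=np.array([.513,.0815,.09])
for n in('side','top','wrist'):print(n,'grasp',proj(n,g),'tip',proj(n,tip),'mouth',proj(n,m))
a=cv2.imread('pics/wE.png')[180:384,170:350]
b=cv2.imread('pics/sE.png')[125:215,215:295];t=cv2.imread('pics/tE.png')[150:230,170:280]
A=cv2.resize(a,None,fx=2,fy=2,interpolation=2);B=cv2.resize(b,(363,408),interpolation=2)
cv2.imwrite('pics/E.png',np.hstack([A,B]));print(A.shape)
```

```text
8.6 [0.56448397 0.24917904 0.24645366] -17.015330913233527 [ 0.83758612  0.07527639 -0.24120353] [ 0.10318944 -0.0856401   0.00492805] 0.01941760442644881 [-0.8   0.73  0.44  1.75 -0.42  0.76 -0.44] 0.029800148789933385
side grasp [263.93773568 149.7996834 ] tip [258.17502112 176.21516791] mouth [257.54206599 179.30197494]
top grasp [175.94442955 171.93104334] tip [231.86078932 188.15209374] mouth [236.8696714 189.7594816]
wrist grasp [252.83579107 273.44777173] tip [253.11405972 495.26837323] mouth [252.83107366 506.28071632]
(408, 360, 3)
```

View pics/E.png

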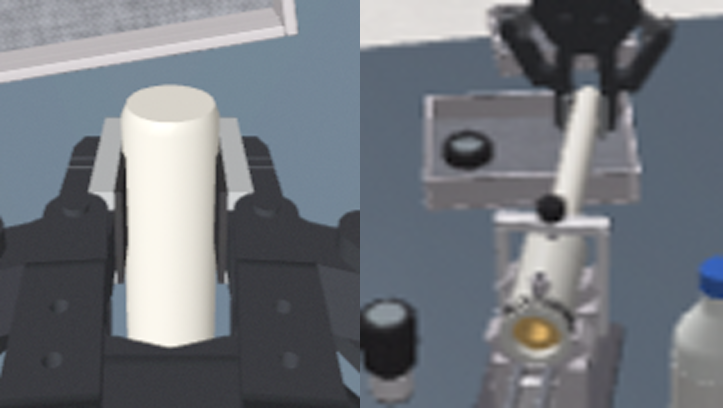

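```bash
cat > ed.py <<'E'
from h import *
from scipy.ndimage import map_coordinates
def edges(n,img,s0,s1,org,d,half,step=.004,z=.09):
    """perpendicular profiles on plane z, half-level crossings -> lateral centre & width"""
    c=viewer.calibration(n);g=cv2.cvtColor(cv2.imread(img),cv2.COLOR_BGR2GRAY).astype(float)
    e=np.array([-d[1],d[0]]);t=np.arange(-half,half,.0002);out=[]
    for s in np.arange(s0,s1,step):
        q=np.array([proj(n,[*(org+s*d+x*e),z],c) for x in t]);v=map_coordinates(g,[q[:,1],q[:,0]],order=3)
        i=len(t)//2;k=int(.006/.0002);top=np.median(v[i-k:i+k])
        L=v[:i].min();Rr=v[i:].min()
        a=t[:i][v[:i]<(top+L)/2];b=t[i:][v[i:]<(top+Rr)/2]
        if len(a) and len(b): out.append((round(s*1000),round((a[-1]+b[0])*500,1),round((b[0]-a[-1])*1000,1)))
    return out
E
python3 - <<'E'
from ed import *
d=np.array([np.cos(np.radians(-107)),np.sin(np.radians(-107))]);m=np.array([.513,.0815])
print('rod top',edges('top','pics/tE.png',-.125,-.02,m,d,.03,.008))
print('tube top',edges('top','pics/tE.png',.0,.1,m,d,.04,.005))
print('tube top0',edges('top','pics/top0.png',.0,.1,m,d,.04,.005))
print('rod side',edges('side','pics/sE.png',-.125,-.0,m,d,.03,.008))
print('tube side0',edges('side','pics/side0.png',.0,.1,m,d,.04,.005))
for k in(.1,):print('outlet proj side',proj('side',[*(m+k*d),.09]),'sleeve', proj('side',[*(m+.09*d),.09]))
im=cv2.imread('pics/side0.png')[180:220,240:275].astype(int);y=(im[...,2]-im[...,0]>50);v,u=np.where(y);print('gold',u.mean()+240,v.mean()+180,len(u),u.min()+240,u.max()+240,v.min()+180,v.max()+180)
E
```

```text
rod top [(-125, np.float64(0.5), np.float64(19.0)), (-117, np.float64(0.4), np.float64(19.2)), (-109, np.float64(0.5), np.float64(19.0)), (-101, np.float64(0.4), np.float64(19.2)), (-93, np.float64(0.5), np.float64(19.0)), (-85, np.float64(0.5), np.float64(19.0)), (-77, np.float64(0.3), np.float64(19.4)), (-69, np.float64(0.3), np.float64(19.4)), (-61, np.float64(0.4), np.float64(18.8)), (-53, np.float64(0.4), np.float64(19.2)), (-45, np.float64(0.4), np.float64(19.2)), (-37, np.float64(0.4), np.float64(19.2)), (-29, np.float64(0.3), np.float64(19.4)), (-21, np.float64(-0.1), np.float64(19.0))]
tube top [(0, np.float64(-2.0), np.float64(36.4)), (5, np.float64(-2.3), np.float64(37.4)), (10, np.float64(-17.0), np.float64(38.4)), (25, np.float64(-18.9), np.float64(41.8)), (30, np.float64(-3.0), np.float64(36.4)), (35, np.float64(-2.3), np.float64(36.2)), (40, np.float64(-2.4), np.float64(36.4)), (45, np.float64(-2.5), np.float64(36.6)), (50, np.float64(-2.6), np.float64(36.4)), (55, np.float64(-2.6), np.float64(36.4)), (60, np.float64(-2.8), np.float64(36.0)), (65, np.float64(-3.0), np.
[... 1888 characters left out ...]
np.float64(17.6)), (35, np.float64(4.5), np.float64(16.6)), (40, np.float64(-8.7), np.float64(50.2)), (45, np.float64(13.0), np.float64(29.2)), (50, np.float64(8.1), np.float64(20.2)), (55, np.float64(8.0), np.float64(19.2)), (60, np.float64(-15.8), np.float64(34.0)), (65, np.float64(-13.0), np.float64(34.4)), (70, np.float64(-4.9), np.float64(28.6)), (75, np.float64(-2.5), np.float64(34.6)), (80, np.float64(7.6), np.float64(21.2)), (85, np.float64(6.9), np.float64(23.8)), (90, np.float64(1.7), np.float64(11.4)), (95, np.float64(2.1), np.float64(11.4))]
outlet proj side [253.24089449 199.03528253] sleeve [253.69762058 196.93987286]
gold 253.17777777777778 198.0222222222222 45 249 257 195 201
```

Run:
```python
import ed,json
from ed import *
def grad(n,img,ss,org,d,half,c,z=.09,ch=None):
    g=cv2.cvtColor(cv2.imread(img),cv2.COLOR_BGR2GRAY).astype(float);e=np.array([-d[1],d[0]]);t=np.arange(-half,half,.0005)
    for s in ss:
        q=np.array([proj(n,[*(org+s*d+x*e),z],c) for x in t]);v=cv2.GaussianBlur(map_coordinates(g,[q[:,1],q[:,0]],order=1)[None],(0,0),1.2)[0]
        dv=np.gradient(v);pk=[(round(t[i]*1000,1),round(dv[i],1)) for i in range(2,len(t)-2) if abs(dv[i])>2.5 and abs(dv[i])==max(abs(dv[max(0,i-3):i+4]))]
        print(round(s*1000),[(float(a),float(b)) for a,b in pk])
d=np.array([np.cos(np.radians(-107)),np.sin(np.radians(-107))]);m=np.array([.513,.0815])
grad('wrist','pics/wA.png',[.0,.005,.01,.04,.045,.05,.055,.06,.065,.07],m,d,.03,json.load(open('calA.json')))
```

```text
0 [(-21.0, 3.7), (-13.5, -7.5), (-11.0, 5.8), (12.0, -3.6), (23.0, 2.7), (28.5, -11.6)]
5 [(-29.0, -3.0), (-21.5, 6.3), (-16.0, -3.4), (-7.0, 3.2), (11.0, -5.5), (21.0, -5.6), (23.5, 3.3)]
10 [(-26.5, -9.0), (-21.5, 7.0), (-5.5, -2.7), (-2.5, -4.1), (20.0, -4.8), (22.5, 7.2), (25.0, -7.7), (28.0, 7.7)]
40 [(0.0, -23.1), (17.5, 28.7)]
45 [(-1.5, -31.6), (20.5, 35.1)]
50 [(-1.5, -34.3), (22.0, 35.7)]
55 [(-28.0, -4.1), (-21.5, 5.5), (-0.5, -36.8), (23.5, 13.1)]
60 [(-21.0, 4.7), (1.5, -29.8), (22.0, 22.7), (28.0, -5.7)]
65 [(-28.5, -4.3), (-21.5, 6.9), (5.0, -22.0), (17.5, 14.1), (22.0, 4.5)]
70 [(-27.0, -8.4), (-22.0, 6.8), (22.0, 9.6), (24.5, -9.2)]
```

The tube edges in the near view sit at ±21.5–22 mm about my axis, and the rod is within 0.3 mm laterally. It is 1.8 mm high, so lower it and start the insertion.

Request:
move_arm --commands '[{"claw": -1, "travel": [0, -0.2, 1.8], "twist": 0}, {"claw": -1, "travel": [0, 0, 0], "twist": 0}, {"claw": -1, "travel": [-6, 0, 0], "twist": 0}, {"claw": -1, "travel": [-6, 0, 0], "twist": 0}, {"claw": -1, "travel": [-5, 0, 0], "twist": 0}, {"claw": -1, "travel": [-5, 0, 0], "twist": 0}, {"claw": -1, "travel": [-5, 0, 0], "twist": 0}, {"claw": -1, "travel": [-3, 0, 0], "twist": 0}, {"claw": -1, "travel": [0, 0, 0], "twist": 0}]'

```text
t: 9.5
position: [0.5554, 0.2196, 0.245]
eef_rot: [2.526, 1.867, -0.001]
wrist_force: [0.0, -0.4, -1.7]
width: 0.0195
```

```bash
cat > st.py <<'E'
from h import *
o=sensors.get_obs();p=o['position'];m=np.array([.513,.0815]);t=np.radians(-107);d=np.array([np.cos(t),np.sin(t)]);e=np.array([-d[1],d[0]])
q=p[:2]-m;z=R.from_rotvec(o['eef_rot']).as_matrix()[:,2]
print('t',round(o['t'],2),'tip s',round((q@d+.161)*1000,1),'lat',round((q@e)*1000,2),'rodz',round(p[2]-.1547,4),'yaw',round(yawy(o),2),'tilt',z[:2].round(4),'F',o['wrist_force'].round(1),'M',o['moment'].round(2),'w',o['width'].round(4))
E
python3 st.py
```

```text
Traceback (most recent call last):
  File "st.py", line 4, in <module>
    print('t',round(o['t'],2),'tip s',round((q@d+.161)*1000,1),'lat',round((q@e)*1000,2),'rodz',round(p[2]-.1547,4),'yaw',round(yawy(o),2),'tilt',z[:2].round(4),'F',o['wrist_force'].round(1),'M',o['moment'].round(2),'w',o['width'].round(4))
                                                                                                                                                                                                                            ^^^^^^^^^^^^^^^^
AttributeError: 'float' object has no attribute 'round'
```

Request:
move_arm --commands '[{"claw": -1, "travel": [-4, 0, 0], "twist": 0}, {"claw": -1, "travel": [-4, 0, 0], "twist": 0}, {"claw": -1, "travel": [-4, 0, 0], "twist": 0}, {"claw": -1, "travel": [-4, 0, 0], "twist": 0}, {"claw": -1, "travel": [-4, 0, 0], "twist": 0}, {"claw": -1, "travel": [-4, 0, 0], "twist": 0}]'

```text
t: 10.0
position: [0.5487, 0.1985, 0.2452]
eef_rot: [-2.525, -1.868, -0.004]
wrist_force: [2.9, 8.7, -0.4]
width: 0.0195
```

```bash
sed -i "s/o\['width'\].round(4)/round(float(o['width']),4)/; s/o\['wrist_force'\].round/np.array(o['wrist_force']).round/" st.py; python3 st.py
```

```text
t 10.0 tip s 38.6 lat -0.06 rodz 0.0905 yaw -17.01 tilt [0.0015 0.0022] F [ 2.9  8.7 -0.4] M [ 1.9  -0.47 -0.13] w 0.0195
```

Request:
move_arm --commands '[{"claw": -1, "travel": [-5, 0, 0], "twist": 0}, {"claw": -1, "travel": [-5, 0, 0], "twist": 0}, {"claw": -1, "travel": [-5, 0, 0], "twist": 0}, {"claw": -1, "travel": [-5, 0, 0], "twist": 0}, {"claw": -1, "travel": [-5, 0, 0], "twist": 0}, {"claw": -1, "travel": [-5, 0, 0], "twist": 0}, {"claw": -1, "travel": [-5, 0, 0], "twist": 0}, {"claw": -1, "travel": [-5, 0, 0], "twist": 0}]'

```text
t: 10.67
position: [0.5374, 0.1625, 0.2456]
eef_rot: [-2.522, -1.87, -0.008]
wrist_force: [1.2, 9.4, -1.3]
width: 0.0194
```

```bash
python3 st.py
```

```text
t 10.67 tip s 76.4 lat -0.35 rodz 0.0909 yaw -16.88 tilt [0.0029 0.005 ] F [ 1.2  9.4 -1.3] M [ 1.92 -0.35 -0.15] w 0.0194
```

Request:
move_arm --commands '[{"claw": -1, "travel": [-5, 0.3, 0], "twist": 0}, {"claw": -1, "travel": [-5, 0, 0.5], "twist": 0}, {"claw": -1, "travel": [-5, 0, 0], "twist": 0}, {"claw": -1, "travel": [-5, 0, 0], "twist": 0}, {"claw": -1, "travel": [-4, 0, 0], "twist": 0}, {"claw": -1, "travel": [-3, 0, 0], "twist": 0}, {"claw": -1, "travel": [-3, 0, 0], "twist": 0}, {"claw": -1, "travel": [-3, 0, 0], "twist": 0}, {"claw": -1, "travel": [0, 0, 0], "twist": 0}]'

```text
t: 11.42
position: [0.5272, 0.127, 0.2444]
eef_rot: [2.526, 1.867, -0.001]
wrist_force: [-0.1, -1.0, -0.2]
width: 0.0193
```

```bash
python3 st.py
python3 - <<'E'
from h import *
snap('side','sF');snap('top','tF')
b=cv2.imread('pics/sF.png')[150:250,215:300];t=cv2.imread('pics/tF.png')[160:240,215:330]
B=cv2.resize(b,(340,400),interpolation=2);T=cv2.resize(t,(450,313),interpolation=2);T=cv2.copyMakeBorder(T,0,87,0,0,0)
cv2.imwrite('pics/F.png',np.hstack([B,T]))
E
```

```text
t 11.42 tip s 113.3 lat 0.31 rodz 0.0897 yaw -17.06 tilt [-0.0003 -0.0005] F [-0.1 -1.  -0.2] M [ 0.07 -0.02 -0.01] w 0.0193
```

View pics/F.png

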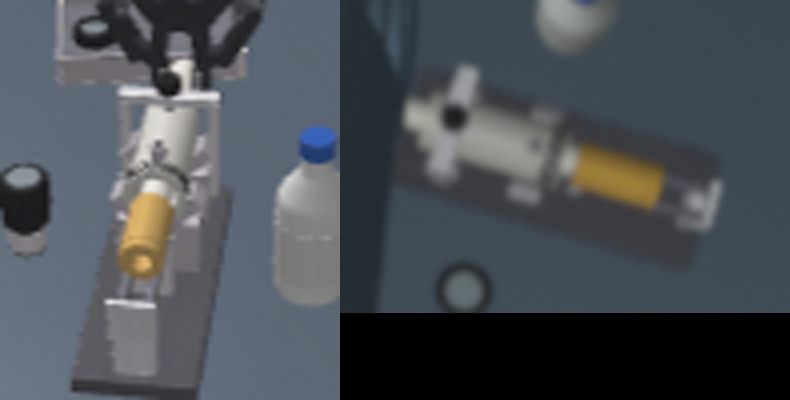

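The sleeve is fully out and lying on the rails: gold at side crop (145,240), top crop (620,180). Withdraw the drift.

Request:
move_arm --commands '[{"claw": -1, "travel": [8, 0, 0], "twist": 0}, {"claw": -1, "travel": [16, -0.3, 0], "twist": 0}, {"claw": -1, "travel": [24, 0, 0], "twist": 0}, {"claw": -1, "travel": [24, 0, 0], "twist": 0}, {"claw": -1, "travel": [24, 0, 0], "twist": 0}, {"claw": -1, "travel": [24, 0, 0], "twist": 0}, {"claw": -1, "travel": [14, 0, 0], "twist": 0}, {"claw": -1, "travel": [0, 0, -15], "twist": 0}, {"claw": -1, "travel": [0, 0, -30], "twist": 0}, {"claw": -1, "travel": [0, 0, -30], "twist": 0}]'

```text
t: 12.35
position: [0.5656, 0.2573, 0.3191]
eef_rot: [-2.524, -1.87, 0.004]
wrist_force: [0.8, -0.2, -1.1]
width: 0.0192
```

Request:
move_arm --commands '[{"claw": -1, "travel": [0, 0, -30], "twist": 0}, {"claw": -1, "travel": [0, 0, -30], "twist": 0}, {"claw": -1, "travel": [0, 0, -6], "twist": 0}, {"claw": -1, "travel": [0, 0, 0], "twist": 0}, {"claw": -1, "travel": [0, 0, 0], "twist": 0}]'

```text
t: 12.77
position: [0.5659, 0.2568, 0.3847]
eef_rot: [-2.524, -1.869, 0.001]
wrist_force: [-1.1, 0.8, -1.5]
width: 0.0198
```

```bash
python3 st.py
python3 - <<'E'
from h import *
o=sensors.get_obs();print(o['position'])
s=plan([.589,-.33,.385],-82,20)
s=plan([.5894,-.387,.30],-88.2,4,start=s,dec=1)
E
```

```text
t 12.77 tip s -22.1 lat -0.66 rodz 0.23 yaw -16.96 tilt [-0.0007  0.0001] F [-1.1  0.8 -1.5] M [0.04 0.01 0.01] w 0.0198
[0.5658911  0.2567635  0.38471651]
0 [-28, 10, 0] 3.3
1 [-27, 11, 0] 3.3
2 [-26, 13, 0] 3.3
3 [-26, 14, 0] 3.3
4 [-25, 16, 0] 3.3
5 [-24, 17, 0] 3.3
6 [-23, 18, 0] 3.3
7 [-22, 20, 0] 3.3
8 [-20, 21, 0] 3.3
9 [-19, 22, 0] 3.3
0 [-18, 23, 0] 3.3
1 [-17, 24, 0] 3.3
2 [-15, 25, 0] 3.3
3 [-14, 26, 0] 3.3
4 [-12, 27, 0] 3.3
5 [-11, 27, 0] 3.3
6 [-9, 28, 0] 3.3
7 [-7, 29, 0] 3.3
8 [-6, 29, 0] 3.3
9 [-4, 29, 0] 3.3
end [ 0.5888 -0.3305  0.3847] -82.9596957058923
0 [-1.6, 14.0, 21.2] 1.3
1 [-1.3, 14.1, 21.2] 1.3
2 [-0.9, 14.1, 21.2] 1.3
3 [-0.6, 14.1, 21.1] 1.3
end [ 0.5894 -0.387   0.3   ] -88.15969570589229
```

Request:
move_arm --commands '[{"claw": -1, "travel": [-28, 10, 0], "twist": 3.3}, {"claw": -1, "travel": [-27, 11, 0], "twist": 3.3}, {"claw": -1, "travel": [-26, 13, 0], "twist": 3.3}, {"claw": -1, "travel": [-26, 14, 0], "twist": 3.3}, {"claw": -1, "travel": [-25, 16, 0], "twist": 3.3}, {"claw": -1, "travel": [-24, 17, 0], "twist": 3.3}, {"claw": -1, "travel": [-23, 18, 0], "twist": 3.3}, {"claw": -1, "travel": [-22, 20, 0], "twist": 3.3}, {"claw": -1, "travel": [-20, 21, 0], "twist": 3.3}, {"claw": -1, "travel": [-19, 22, 0], "twist": 3.3}]'

```text
t: 13.6
position: [0.5769, -0.0381, 0.3833]
eef_rot: [-2.953, -1.07, 0.005]
wrist_force: [0.5, 0.1, -1.6]
width: 0.0196
```

Request:
move_arm --commands '[{"claw": -1, "travel": [-18, 23, 0], "twist": 3.3}, {"claw": -1, "travel": [-17, 24, 0], "twist": 3.3}, {"claw": -1, "travel": [-15, 25, 0], "twist": 3.3}, {"claw": -1, "travel": [-14, 26, 0], "twist": 3.3}, {"claw": -1, "travel": [-12, 27, 0], "twist": 3.3}, {"claw": -1, "travel": [-11, 27, 0], "twist": 3.3}, {"claw": -1, "travel": [-9, 28, 0], "twist": 3.3}, {"claw": -1, "travel": [-7, 29, 0], "twist": 3.3}, {"claw": -1, "travel": [-6, 29, 0], "twist": 3.3}, {"claw": -1, "travel": [-4, 29, 0], "twist": 3.3}]'

```text
t: 14.43
position: [0.5884, -0.332, 0.3827]
eef_rot: [-3.134, -0.187, 0.005]
wrist_force: [1.6, 0.4, -0.6]
width: 0.0197
```

Request:
move_arm --commands '[{"claw": -1, "travel": [-1.6, 14, 21], "twist": 1.3}, {"claw": -1, "travel": [-1.3, 14, 21], "twist": 1.3}, {"claw": -1, "travel": [-0.9, 14, 21], "twist": 1.3}, {"claw": -1, "travel": [-0.6, 14, 21], "twist": 1.3}, {"claw": -1, "travel": [0, 0, 0], "twist": 0}, {"claw": -1, "travel": [0, 0, 0], "twist": 0}, {"claw": -1, "travel": [0, 0, 0], "twist": 0}]'

```text
t: 15.02
position: [0.5895, -0.3867, 0.3009]
eef_rot: [-3.14, -0.051, 0.001]
wrist_force: [-0.6, 1.5, -0.5]
width: 0.0196
```

Run:
```python
from h import *
o=sensors.get_obs();print(o['t'],o['position'],yawy(o),o['wrist_force'],o['width'])
snap('top','tG')
# compare far end of drift with the wrist picture at pick (wD): row profile of bright rod top end
for f in('wD','wG'):
    if f=='wG': snap('wrist','wG')
    im=cv2.imread(f'pics/{f}.png').astype(int);m=(im.min(2)>120)&(im.max(2)-im.min(2)<45);m[:, :225]=0;m[:,290:]=0
    v,u=np.where(m[:330]);print(f,v.min(),[ (np.where(m[k])[0].min(),np.where(m[k])[0].max()) for k in(240,270,300)])
s=plan([.5894,-.387,.2],-88.2,4,dec=1)
```

```text
15.0167 [ 0.58948287 -0.38668699  0.30091844] -88.15710424021408 [-0.55183281  1.54057793 -0.54529852] 0.019600201202170504
wD 223 [(np.int64(230), np.int64(278)), (np.int64(233), np.int64(276)), (np.int64(234), np.int64(275))]
wG 224 [(np.int64(230), np.int64(278)), (np.int64(233), np.int64(276)), (np.int64(234), np.int64(275))]
0 [-0.2, 0.1, 25.6] 0.0
1 [-0.1, 0.1, 25.6] 0.0
2 [-0.2, 0.1, 25.5] 0.0
3 [-0.1, 0.2, 25.6] 0.0
end [ 0.5894 -0.387   0.2   ] -88.11393956872324
```

No slip in the grip: the drift looks the same as when it was picked up. Lower it into its notch and release.

Request:
move_arm --commands '[{"claw": -1, "travel": [0, 0.3, 25], "twist": 0}, {"claw": -1, "travel": [0, 0, 30], "twist": 0}, {"claw": -1, "travel": [0, 0, 25], "twist": 0}, {"claw": -1, "travel": [0, 0, 16], "twist": 0}, {"claw": -1, "travel": [0, 0, 8], "twist": 0}, {"claw": -1, "travel": [0, 0, 4], "twist": 0}, {"claw": -1, "travel": [0, 0, 0], "twist": 0}, {"claw": -1, "travel": [0, 0, 0], "twist": 0}]'

```text
t: 15.78
position: [0.5898, -0.3881, 0.1949]
eef_rot: [3.14, 0.05, 0.003]
wrist_force: [0.2, 0.0, -0.8]
width: 0.0198
```

Run:
```python
from h import *
o=sensors.get_obs();print(o['t'],o['position'],yawy(o),o['wrist_force'],o['width'])
```

```text
15.7833 [ 0.58983751 -0.3881241   0.19491494] -88.192103524511 [ 0.1761045   0.01451332 -0.79192254] 0.0198256885426457
```

Request:
move_arm --commands '[{"claw": -1, "travel": [0, -1.1, 1], "twist": 0}, {"claw": -1, "travel": [0, 0, 1], "twist": 0}, {"claw": -1, "travel": [0, 0, 0.5], "twist": 0}, {"claw": -1, "travel": [0, 0, 0], "twist": 0}, {"claw": -0.3, "travel": [0, 0, 0], "twist": 0}, {"claw": 0, "travel": [0, 0, 0], "twist": 0}, {"claw": 0, "travel": [0, 0, 0], "twist": 0}, {"claw": 0, "travel": [0, 0, 0], "twist": 0}, {"claw": 0, "travel": [0, 0, 0], "twist": 0}]'

```text
t: 16.53
position: [0.5891, -0.3865, 0.1907]
eef_rot: [-3.141, -0.049, 0.001]
wrist_force: [-0.6, 0.0, 0.1]
width: 0.0427
```

Request:
move_arm --commands '[{"claw": 0, "travel": [0, 0, -10], "twist": 0}, {"claw": 0, "travel": [0, 0, -25], "twist": 0}, {"claw": 0, "travel": [0, 0, -30], "twist": 0}, {"claw": 0, "travel": [0, 0, -30], "twist": 0}, {"claw": 0, "travel": [-10, 0, -30], "twist": 0}, {"claw": 0, "travel": [-20, 0, 0], "twist": 0}, {"claw": 0, "travel": [0, 0, 0], "twist": 0}, {"claw": 0, "travel": [0, 0, 0], "twist": 0}]'

```text
t: 17.2
position: [0.5584, -0.3879, 0.317]
eef_rot: [3.141, 0.046, 0.001]
wrist_force: [-0.4, 0.5, -0.1]
width: 0.0425
```

Run:
```python
from h import *
o=sensors.get_obs();print(o['t'],o['position'],yawy(o),o['wrist_force'],o['width'])
c=viewer.calibration('wrist');snap('wrist','wH');im=cv2.imread('pics/wH.png').astype(int)
f=lambda u,v,z=.0375:onz('wrist',u,v,z,c)[:2]
P=[]
for x in np.arange(.45,.61,.02):
    u0,v=proj('wrist',[x,.03394*x-.40638,.0375],c);v=int(round(v));lo=int(u0)-22
    row=im[v,lo:int(u0)+22]; k=np.where((row.min(1)>120)&(row.max(1)-row.min(1)<45))[0]+lo
    if len(k): a,b=f(k[0]-.5,v),f(k[-1]+.5,v);print(((a+b)/2).round(4),np.linalg.norm(b-a).round(4));P.append((a+b)/2)
P=np.array(P);k=np.polyfit(P[:,0],P[:,1],1);print(k,'was .0339 -.4064')
# sleeve target on the rails
d=np.array([-.2924,-.9563]);m=np.array([.513,.0815]);sc=m+(.1133+.03)*d
print('sleeve',sc)
s=plan([*sc,.385],-17,15)
```

```text
17.2 [ 0.55844364 -0.38791289  0.31699833] -88.30773321477241 [-0.38986427  0.48952449 -0.08900415] 0.042549988437871396
[ 0.4504 -0.3911] 0.0222
[ 0.4705 -0.3905] 0.0236
[ 0.4898 -0.3899] 0.0213
[ 0.5102 -0.3888] 0.0217
[ 0.5298 -0.3882] 0.0212
[ 0.5504 -0.3876] 0.0207
[ 0.5701 -0.387 ] 0.022
[ 0.5897 -0.3864] 0.0214
[ 0.03447048 -0.40664473] was .0339 -.4064
sleeve [ 0.47109908 -0.05553779]
0 [-5, -22, -5] -4.7
1 [-3, -23, -5] -4.7
2 [-2, -23, -5] -4.7
3 [0, -23, -4] -4.7
4 [2, -23, -5] -4.7
5 [4, -22, -4] -4.7
6 [6, -22, -5] -4.7
7 [8, -22, -4] -4.7
8 [10, -21, -5] -4.7
9 [11, -20, -4] -4.7
0 [13, -19, -5] -4.7
1 [14, -18, -4] -4.7
2 [16, -16, -5] -4.7
3 [17, -15, -4] -4.7
4 [18, -14, -5] -4.7
end [ 0.4714 -0.0553  0.3852] -17.729139085015177
```

The drift is back on its original axis within 0.3 mm. Next, the sleeve.

Request:
move_arm --commands '[{"claw": 0, "travel": [-5, -22, -5], "twist": -4.7}, {"claw": 0, "travel": [-3, -23, -5], "twist": -4.7}, {"claw": 0, "travel": [-2, -23, -5], "twist": -4.7}, {"claw": 0, "travel": [0, -23, -4], "twist": -4.7}, {"claw": 0.3, "travel": [2, -23, -5], "twist": -4.7}, {"claw": 0.3, "travel": [4, -22, -4], "twist": -4.7}, {"claw": 0.3, "travel": [6, -22, -5], "twist": -4.7}, {"claw": 0.3, "travel": [8, -22, -4], "twist": -4.7}, {"claw": 0.3, "travel": [10, -21, -5], "twist": -4.7}, {"claw": 0.3, "travel": [11, -20, -4], "twist": -4.7}]'

```text
t: 18.08
position: [0.5003, -0.164, 0.3618]
eef_rot: [-2.858, -1.305, 0.0]
wrist_force: [0.5, -0.8, 1.0]
width: 0.0555
```

Request:
move_arm --commands '[{"claw": 0.3, "travel": [13, -19, -5], "twist": -4.7}, {"claw": 0.3, "travel": [14, -18, -4], "twist": -4.7}, {"claw": 0.3, "travel": [16, -16, -5], "twist": -4.7}, {"claw": 0.3, "travel": [17, -15, -4], "twist": -4.7}, {"claw": 0.3, "travel": [18, -14, -5], "twist": -4}, {"claw": 0.3, "travel": [0, 0, 0], "twist": 0}, {"claw": 0.3, "travel": [0, 0, 0], "twist": 0}]'

```text
t: 18.67
position: [0.4716, -0.054, 0.3849]
eef_rot: [-2.545, -1.841, -0.001]
wrist_force: [0.6, -0.4, -0.3]
width: 0.0555
```

Run:
```python
from h import *
o=sensors.get_obs();print(o['t'],o['position'],yawy(o),o['width'])
c=viewer.calibration('wrist');snap('wrist','wI');im=cv2.imread('pics/wI.png')
hsv=cv2.cvtColor(im,cv2.COLOR_BGR2HSV);m=((hsv[...,0]>10)&(hsv[...,0]<35)&(hsv[...,1]>110)).astype(np.uint8)
cs=[k for k in cv2.findContours(m,0,2)[0] if cv2.contourArea(k)>60]
for k in cs:
    bx=cv2.boxPoints(cv2.minAreaRect(k));print(cv2.contourArea(k),bx.round(0).tolist(),[onz('wrist',*p,.087,c)[:2].round(4).tolist() for p in bx])
cv2.imwrite('pics/I.png',im)
```

```text
18.6667 [ 0.4716301  -0.05397359  0.38494586] -18.24865391246703 0.05545432907323744
187.0 [[363.0, 370.0], [393.0, 364.0], [394.0, 372.0], [365.0, 378.0]] [[0.5208, -0.2971], [0.554, -0.2981], [0.5538, -0.3104], [0.5202, -0.3096]]
494.0 [[293.0, 333.0], [322.0, 324.0], [330.0, 352.0], [301.0, 361.0]] [[0.4596, -0.222], [0.4924, -0.2211], [0.4914, -0.2606], [0.4575, -0.2619]]
912.5 [[279.0, 297.0], [312.0, 287.0], [320.0, 315.0], [287.0, 325.0]] [[0.4582, -0.1745], [0.4936, -0.1733], [0.4934, -0.209], [0.4568, -0.2107]]
574.5 [[353.0, 275.0], [380.0, 266.0], [389.0, 295.0], [362.0, 303.0]] [[0.5371, -0.1718], [0.5643, -0.171], [0.5664, -0.2066], [0.5382, -0.2078]]
2341.0 [[235.0, 151.0], [270.0, 151.0], [270.0, 222.0], [235.0, 222.0]] [[0.4654, -0.017], [0.4947, -0.0266], [0.4746, -0.0911], [0.443, -0.0808]]
```

View pics/I.png

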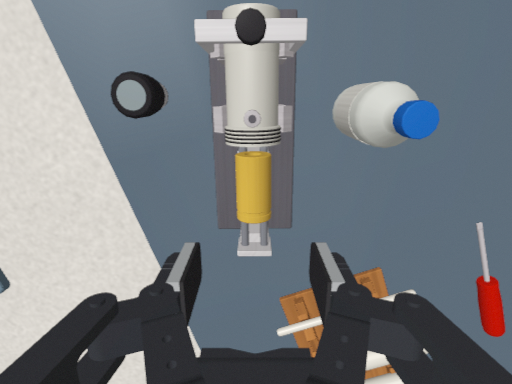

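The wrist view shows the sleeve on the rails, gold box cols 235–270, rows 151–222. Its centre is about (0.469, -0.054) with yaw about -108°, which agrees with the dead-reckoned (0.4687, -0.0548). The drift, eyepiece, bottle and screwdriver are all undisturbed. Now descend and grip.

Run:
```python
from h import *
s=plan([.4688,-.0545,.29],-18,4,dec=1)
```

```text
0 [-0.1, -0.7, 23.7] -0.1
1 [-0.1, -0.7, 23.7] -0.1
2 [-0.0, -0.8, 23.7] -0.1
3 [-0.1, -0.7, 23.8] -0.1
end [ 0.4688 -0.0545  0.29  ] -17.98716809016805
```

Request:
move_arm --commands '[{"claw": 0.3, "travel": [-0.1, -0.7, 22], "twist": -0.1}, {"claw": 0.3, "travel": [-0.1, -0.7, 25], "twist": -0.1}, {"claw": 0.3, "travel": [-0.1, -0.8, 24], "twist": 0}, {"claw": 0.3, "travel": [0, -0.7, 24], "twist": 0}, {"claw": 0.3, "travel": [0, 0, 20], "twist": 0}, {"claw": 0.3, "travel": [0, 0, 15], "twist": 0}, {"claw": 0.3, "travel": [0, 0, 6], "twist": 0}, {"claw": 0.3, "travel": [0, 0, 0], "twist": 0}, {"claw": 0.3, "travel": [0, 0, 0], "twist": 0}]'

```text
t: 19.47
position: [0.4687, -0.0556, 0.2491]
eef_rot: [2.546, 1.84, -0.001]
wrist_force: [-1.0, -0.2, -0.1]
width: 0.0558
```

Run:
```python
from h import *
o=sensors.get_obs();print(o['t'],o['position'],yawy(o),o['width'],o['wrist_force'])
```

```text
19.4667 [ 0.46870616 -0.05562028  0.24906795] -18.29255807952704 0.05575575810356637 [-1.00035813 -0.20056961 -0.11771739]
```

Request:
move_arm --commands '[{"claw": 0, "travel": [0.5, 0, 1], "twist": 0}, {"claw": -0.2, "travel": [0, 0, 0], "twist": 0}, {"claw": -0.5, "travel": [0, 0, 0], "twist": 0}, {"claw": -1, "travel": [0, 0, 0], "twist": 0}, {"claw": -1, "travel": [0, 0, 0], "twist": 0}, {"claw": -1, "travel": [0, 0, 0], "twist": 0}, {"claw": -1, "travel": [0, 0, 0], "twist": 0}, {"claw": -1, "travel": [0, 0, 0], "twist": 0}]' --force 60

```text
t: 20.13
position: [0.4693, -0.0546, 0.249]
eef_rot: [2.543, 1.841, 0.004]
wrist_force: [0.2, -0.2, 6.3]
width: 0.0296
```

Request:
move_arm --commands '[{"claw": -1, "travel": [0, 0, -5], "twist": 0}, {"claw": -1, "travel": [0, 0, -12], "twist": 0}, {"claw": -1, "travel": [0, 0, -25], "twist": 0}, {"claw": -1, "travel": [0, 0, -30], "twist": 0}, {"claw": -1, "travel": [0, 0, -30], "twist": 0}, {"claw": -1, "travel": [0, 0, -30], "twist": 0}, {"claw": -1, "travel": [0, 0, -8], "twist": 0}, {"claw": -1, "travel": [0, 0, 0], "twist": 0}, {"claw": -1, "travel": [0, 0, 0], "twist": 0}]'

```text
t: 20.88
position: [0.4681, -0.0541, 0.3876]
eef_rot: [-2.544, -1.842, -0.001]
wrist_force: [0.2, 0.5, -2.1]
width: 0.0293
```

Run:
```python
from h import *
o=sensors.get_obs();print(o['t'],o['position'],yawy(o),o['width'],o['wrist_force'],o['moment'])
c=viewer.calibration('wrist');im=snap('wrist','wJ')[...,::-1]
hsv=cv2.cvtColor(np.ascontiguousarray(im),cv2.COLOR_BGR2HSV);m=((hsv[...,0]>10)&(hsv[...,0]<35)&(hsv[...,1]>110)).astype(np.uint8)
k=max(cv2.findContours(m,0,2)[0],key=cv2.contourArea);x,y,w,h=cv2.boundingRect(k);print('box',x,y,w,h)
p=o['position'];z=p[2]-.161
print('pred ends',[proj('wrist',[*(p[:2]+s*np.array([-.309,-.951])),z+.016],c).round(0) for s in(-.03,.03)])
a=np.radians(-6.9);ex=np.array([np.cos(a),np.sin(a)]);tc=np.array([.5335,.3275])+.040*ex;print('tray target',tc)
s=plan([*tc,.375],-6.9,15)
```

```text
20.8833 [ 0.46811203 -0.05405461  0.38757466] -18.1725795296159 0.029259907362305996 [ 0.17131812  0.53677575 -2.06209105] [-0.02486627  0.01593864  0.02021815]
box 220 194 70 141
pred ends [array([255., 223.]), array([255., 342.])]
tray target [0.57321029 0.32269453]
0 [26, -1, 1] -0.8
1 [26, -1, 1] -0.8
2 [26, 0, 1] -0.8
3 [26, 0, 1] -0.8
4 [26, 0, 1] -0.8
5 [26, 1, 1] -0.8
6 [26, 1, 1] -0.8
7 [26, 1, 1] -0.8
8 [26, 2, 1] -0.8
9 [26, 2, 0] -0.8
0 [26, 2, 1] -0.8
1 [26, 3, 0] -0.8
2 [26, 3, 1] -0.8
3 [26, 4, 0] -0.8
4 [26, 4, 1] -0.8
end [0.5734 0.3227 0.3748] -6.178899821280285
```

Sleeve held (width 29 mm, load about 2 N). Carry it over to the tray.

Request:
move_arm --commands '[{"claw": -1, "travel": [26, -1, 0], "twist": -0.8}, {"claw": -1, "travel": [26, -1, 0], "twist": -0.8}, {"claw": -1, "travel": [26, 0, 0], "twist": -0.8}, {"claw": -1, "travel": [26, 0, 0], "twist": -0.8}, {"claw": -1, "travel": [26, 0, 0], "twist": -0.8}, {"claw": -1, "travel": [26, 1, 0], "twist": -0.8}, {"claw": -1, "travel": [26, 1, 0], "twist": -0.8}, {"claw": -1, "travel": [26, 1, 0], "twist": -0.8}, {"claw": -1, "travel": [26, 2, 0], "twist": -0.8}, {"claw": -1, "travel": [26, 2, 0], "twist": -0.8}]'

```text
t: 21.77
position: [0.5385, 0.1972, 0.3855]
eef_rot: [-2.409, -2.015, 0.006]
wrist_force: [0.4, 0.8, -0.9]
width: 0.0295
```

Request:
move_arm --commands '[{"claw": -1, "travel": [26, 2, 0], "twist": -0.8}, {"claw": -1, "travel": [26, 3, 0], "twist": -0.8}, {"claw": -1, "travel": [26, 3, 0], "twist": -0.8}, {"claw": -1, "travel": [26, 4, 0], "twist": -0.8}, {"claw": -1, "travel": [26, 4, 0], "twist": 0}, {"claw": -1, "travel": [0, 0, 20], "twist": 0}, {"claw": -1, "travel": [0, 0, 30], "twist": 0}, {"claw": -1, "travel": [0, 0, 30], "twist": 0}, {"claw": -1, "travel": [0, 0, 10], "twist": 0}, {"claw": -1, "travel": [0, 0, 0], "twist": 0}]'

```text
t: 22.6
position: [0.5724, 0.3214, 0.293]
eef_rot: [-2.352, -2.08, 0.014]
wrist_force: [-0.5, 0.2, -1.2]
width: 0.0298
```

Run:
```python
from h import *
o=sensors.get_obs();print(o['t'],o['position'],yawy(o),o['width'],o['wrist_force'])
im=snap('wrist','wK');cv2.imwrite('pics/K.png',cv2.imread('pics/wK.png'))
c=viewer.calibration('wrist')
a=np.radians(-6.9);ex=np.array([np.cos(a),np.sin(a)]);ey=np.array([-ex[1],ex[0]])
for u,v in((85,65),(85,-65),(-85,-65),(-85,65)):print(u,v,proj('wrist',[*(np.array([.5335,.3275])+u/1000*ex+v/1000*ey),.03],c).round(0))
```

```text
22.6 [0.57244493 0.32137816 0.29298156] -7.02762714840574 0.029762447749579337 [-0.54546058  0.20485932 -1.23638127]
85 65 [316. 113.]
85 -65 [307. 267.]
-85 -65 [113. 266.]
-85 65 [ 88. 114.]
```

View pics/K.png

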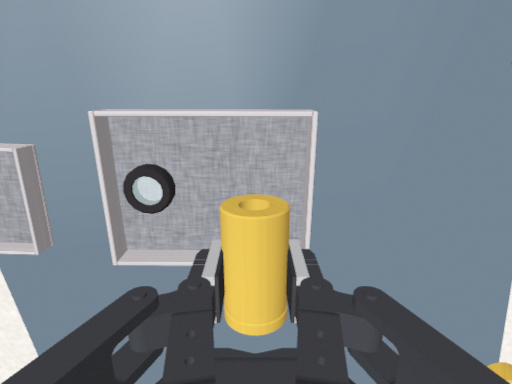

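The tray corners match my model within a few pixels. The sleeve is over the free +x half and the cell is at (150,188). Lower it.

Request:
move_arm --commands '[{"claw": -1, "travel": [0.5, 0, 20], "twist": 0}, {"claw": -1, "travel": [0.5, 0, 25], "twist": 0}, {"claw": -1, "travel": [0, 0, 25], "twist": 0}, {"claw": -1, "travel": [0, 0, 15], "twist": 0}, {"claw": -1, "travel": [0, 0, 10], "twist": 0}, {"claw": -1, "travel": [0, 0, 5], "twist": 0}, {"claw": -1, "travel": [0, 0, 0], "twist": 0}, {"claw": -1, "travel": [0, 0, 0], "twist": 0}]'

```text
t: 23.32
position: [0.575, 0.3235, 0.199]
eef_rot: [2.353, 2.081, 0.003]
wrist_force: [0.2, 0.5, -0.5]
width: 0.0291
```

Run:
```python
from h import *
o=sensors.get_obs();print(o['t'],o['position'],yawy(o),o['eef_rot'],o['width'],o['wrist_force'])
```

```text
23.3167 [0.57500858 0.32345471 0.19904177] -7.011715141826779 [2.35277499 2.08113214 0.00261207] 0.029104218570249828 [ 0.15468092  0.47494017 -0.49858926]
```

Request:
move_arm --commands '[{"claw": -1, "travel": [0, -1.5, 5], "twist": 0}, {"claw": -1, "travel": [0, 0, 4], "twist": 0}, {"claw": -1, "travel": [0, 0, 2], "twist": 0}, {"claw": -1, "travel": [0, 0, 1], "twist": 0}, {"claw": -1, "travel": [0, 0, 0], "twist": 0}, {"claw": -1, "travel": [0, 0, 0], "twist": 0}]'

```text
t: 23.82
position: [0.5729, 0.3235, 0.186]
eef_rot: [2.353, 2.081, 0.0]
wrist_force: [0.6, -0.8, -0.5]
width: 0.0292
```

Request:
move_arm --commands '[{"claw": -1, "travel": [0, 0, 0.7], "twist": 0}, {"claw": -1, "travel": [0, 0, 0.7], "twist": 0}, {"claw": -1, "travel": [0, 0, 0], "twist": 0}, {"claw": -1, "travel": [0, 0, 0], "twist": 0}]'

```text
t: 24.15
position: [0.5731, 0.3235, 0.1855]
eef_rot: [-2.353, -2.081, -0.001]
wrist_force: [-2.1, -1.1, 6.8]
width: 0.0296
```

Contact at 6.8 N, so it is on the floor. Release and rise.

Request:
move_arm --commands '[{"claw": -0.2, "travel": [0, 0, 0], "twist": 0}, {"claw": 0, "travel": [0, 0, 0], "twist": 0}, {"claw": 0, "travel": [0, 0, 0], "twist": 0}, {"claw": 0, "travel": [0, 0, 0], "twist": 0}, {"claw": 0, "travel": [0, 0, -8], "twist": 0}, {"claw": 0, "travel": [0, 0, -20], "twist": 0}, {"claw": 0, "travel": [0, 0, -30], "twist": 0}, {"claw": 0, "travel": [0, 0, -30], "twist": 0}, {"claw": 0, "travel": [0, 0, -30], "twist": 0}, {"claw": 0, "travel": [0, 0, -30], "twist": 0}]'

```text
t: 24.98
position: [0.5728, 0.3233, 0.3345]
eef_rot: [2.353, 2.081, 0.0]
wrist_force: [0.8, -0.1, 0.5]
width: 0.0428
```

Request:
move_arm --commands '[{"claw": 0, "travel": [20, 0, -20], "twist": 0}, {"claw": 0, "travel": [0, 0, 0], "twist": 0}, {"claw": 0, "travel": [0, 0, 0], "twist": 0}, {"claw": 0, "travel": [0, 0, 0], "twist": 0}]'

```text
t: 25.32
position: [0.5749, 0.3429, 0.352]
eef_rot: [2.353, 2.082, -0.002]
wrist_force: [-0.3, -1.1, -1.2]
width: 0.0427
```

Run:
```python
from h import *
o=sensors.get_obs();print(o['t'],o['position'],o['width'],o['wrist_force'])
snap('wrist','wL');snap('side','sL');snap('top','tL')
a=cv2.imread('pics/wL.png');b=cv2.imread('pics/sL.png')
cv2.imwrite('pics/L.png',np.hstack([cv2.resize(a,(400,300)),cv2.resize(b[120:345,140:440],(400,300))]))
```

```text
25.3167 [0.5749081  0.34292122 0.35198942] 0.042686445912078666 [-0.27680112 -1.05120368 -1.24396404]
```

View pics/L.png

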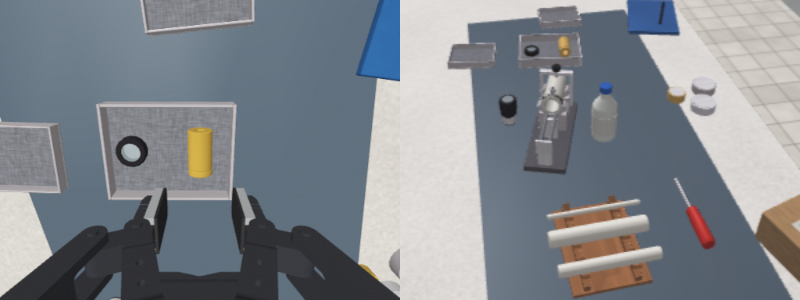

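The sleeve lies on its side in the tray's +x half, clear of the cell and walls, at wrist (200,152). The drifts are all in the rack and everything else is unchanged. Handing in.

```bash
python3 -c "
from bench import order; print(order.job_done())"
```

```text
the job is handed in; nothing more can be done
None
```

The job is done and handed in at about 25 s of robot time. I pushed the sleeve out onto the rails with the 22 mm drift and laid the drift back in its own notch. The sleeve now lies on its side in the free +x half of the largest tray.

**Forces:** pushing the sleeve took about 9 N, and setting it down on the tray felt showed about 7 N.

**Drift:** after release its axis is back within about 0.3 mm of where it was. I did not measure its end-to-end position after release, but it had not slipped in the grip.

**Sleeve and bench:** the last pictures show the sleeve clear of the lens cell and the tray walls. By eye, the cell, the other drifts, the eyepiece, the bottle and the screwdriver are where they were.

**One disagreement:** two pictures put the tube's axis about 1° off the angle I got from the holder's base plate. The insertion had enough slack for this, and I used the later angle to grip the sleeve.

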